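# Fetch the stray jar from under the stock rack with the reacher

## Task

A small thin-walled jar has strayed under the low wire rack: pinch the reacher by its grip, slide its head under the rack and squeeze the trigger until the jaws hold the jar, firmly but gently. Draw the jar out until it stands upright on the counter a few centimetres clear in front of the rack, then let go, leaving the reacher standing. Do not crush or tip the jar or touch it with the gripper, and leave the other stock where it stands.

Things in the scene. Friction and masses are not known exactly. Their poses are not given: they have to be found in the camera images.
- reacher_grip (a point): Centre of the reacher's grip, 80 mm above its underside; x forward along the shaft to the jaws, y left, z up. Two upright bars 26 mm wide (y), tops 108 mm high, free for fingers above 45 mm: fixed rear bar, outer face at x = -31 mm; trigger in front, outer face x = +31 mm at rest. Pinch both fore and aft from above. The reacher stands on feet that slide; 0.4 kg, mostly in the grip.
- trigger (a joint): Trigger travel: 0 at rest (62 mm over both grip bars) to 0.032 m fully squeezed (30 mm over the bars). It slides straight back; its spring takes 6 N at the start, 0.12 N more per mm. Each mm turns the left jaw inwards by 0.022 rad. Squeezed between fingers that close evenly, the whole reacher creeps forward by half the travel unless the hand follows back.
- reacher_throat (a point): Middle of the throat, the flat face between the jaws, 210 mm forward of the grip centre, 29 mm above the counter; axes as the grip. The head spans 12 to 46 mm above the counter. A jar seated in the throat and against the fixed right jaw has its centre 18 mm ahead of this point at y = -2 mm; while going in, keep the jar near y = +4 mm.
- fixed_jaw (a point): Tip of the fixed right jaw, 50 mm ahead of the throat, on its inner face (20 mm right of the throat's middle); the tip has a lip 4 mm inwards.
- jaw_pivot (a point): Pivot of the moving left jaw, 37 mm behind the throat, 24 mm left of it. The jaw is 85 mm long, 5 mm thick, with a 4 mm lip. Its rest opening differs at each start by up to 0.3 rad (free mouth 43 to 68 mm; tip up to 62 mm left of the middle), so it meets the jar after some 10 to 24 mm of trigger: feel for it. It is springy: each further mm adds about 1.2 N on each side of the jar, 1.5 N on the trigger.
- jar: The stray jar: small, round, white with a black screw cap, 36 mm across, 49 mm high, 50 to 110 g, standing; origin at the centre of its underside. The only round thing under the rack. It should be pressed with 3 to 5 N from each side (6 to 10 N over all its contacts with the reacher); above 7 N a side (14 N in all) its wall buckles.
- rack: Low wire rack fixed on the counter, bottles on its deck; origin on the counter under its middle. x points from its open front to its back, y to its left. 180 mm deep (front edge x = -90 mm), 400 mm wide, 12 mm legs at the corners, wire deck 75 mm above the counter, a rod along the back. The jar stands 70 to 125 mm behind the front edge.
- carton_a: Small brown carton, 60 x 36 x 50 mm, under the rack to the left of the jar; origin at the centre of its underside. To be left alone.
- carton_b: Small white carton, 60 x 36 x 42 mm, under the rack to the right of the jar; origin as above. To be left alone.
- bottle: White bottle, 60 mm across, 160 mm high, standing on the counter; origin under its centre. To be left alone.
- tin: Round pale tin, 72 mm across, 80 mm high, on the counter; origin under its centre. To be left alone.
- weight: Brass weight, 44 mm across, 52 mm high, on the counter; origin under its centre. To be left alone.
- carton_c: Brown carton, 90 x 60 x 70 mm, on the counter; origin under its centre. To be left alone.
Mind the look-alikes: they are no part of the job. Leave any blue look-alike of the jar alone.

How it is judged:
By the outcome, as a careful person would: the job done as asked, in the order asked, and still so for the second after the job is handed in, with the robot touching nothing.
It also fails if it takes over 64 s, if anything falls off the work surface, if the arm or the gripper's body presses on something with over 40 N, if the wrist force passes 120 N, or if a joint passes its speed limit or range.

## Robot

A 6-joint arm with a two-finger parallel gripper is mounted at the origin on the work surface. World frame = base frame: x ahead of the robot, y to its left, z up, the work surface at z = 0. Lengths are in m, angles in degrees, forces in N, time in s.
With the tool pointing down it reaches from about 0.375 to 0.75 m from the base axis. Payload 9 kg.
Tool frame: the origin (TCP) lies where the fingers leave the gripper's body, on its centre line; the fingertips stand 73 mm ahead of it and the grasp point (between the pads) lies 54 mm ahead of it (robot.tip_reach is the distance from the TCP to the fingertips, in m); z points along the fingers, y is the direction in which the jaws open and shut (so a half turn about z gives the same grasp; the last joint's range is limited). The gripper opens to 85 mm and grips with 20 to 120 N. Pads are 22 mm wide; open, the fingers measure 114 mm over their backs; the gripper's body (76 mm by 85 mm) begins 54 mm behind the grasp point. The pads swing forward as they close: fully open they stand 13 mm farther back than shut.
Start: joints at [55.594, 5.964, 5.575, 89.605, 0, 77.527], TCP at [0.224, 0.557, 0.304] pointing down, gripper open.
Joint ranges: [-171.21, 171.21], [-48.23, 106.86], [-62.78, 66.21], [-105.2, 120.99], [-86.42, 89.51], [-180, 180]. Speed limits (degrees/s): [127.2, 127.2, 147.25, 180, 180, 180].

## Interface

Orientations are given as [roll, pitch, yaw] about the fixed x, y, z axes, in that order (R = Rz(yaw) Ry(pitch) Rx(roll)).
In Python, from plant import robot gives the robot as it stands. Calls block until the motion is done:
- robot.move_pose(position, orientation): joint-space move of the TCP to a pose.
- robot.line_to(position, vel=0.15, rotation=None, guard=None): straight line of the TCP; rotation=None keeps the orientation; vel is the mean speed in m/s. With guard (N) it stops when the force on the tool has changed by that much, and returns True; else False.
- robot.goto_joints(angles): joint-space move.
- robot.set_gripper(opening): finger opening in m; the grip force is fixed at half the most; returns when the fingers have stopped.
- robot.pause(seconds).
- robot.ik(position, orientation): joint angles nearest the present ones, or None.
- robot.observe(): the state.
- robot.grab_frame(name): name is "scene" or "top" or "wrist"; returns the picture (480x640x3 uint8, blue, green, red); there is no depth.
- robot.get_calibration(name): a dict with "vertical_fov" (degrees; the focal length in pixels is half the picture's height over the tangent of half this angle, whatever the lens; pixels are square), "cx", "cy" (the principal point, pixels), "rvec" (rotation vector, rad) and "tvec" (3), from world to camera coordinates, as OpenCV has them. Camera axes: x right, y down, z forward; pixel columns grow to the right and rows downward; lengths in m; the calibration is good to about 2 mm. The wrist camera is an equidistant fisheye: a pixel r from the principal point sees the ray r / f radians off the axis. A picture is of the moment at which its call begins: read the wrist's pose just before it. get_calibration takes no time and is no camera call; for the wrist camera it gives the pose at the moment of the call.
A pose or a line that the arm cannot do raises robot.IKError and nothing moves.
- robot.job_done(): hands the job in, once; it reports no verdict.
The state is a dict: "time": time; "q": joint angles; "qvel": joint speeds; "joint_torque": joint torques, N m; "tool_pos": TCP position; "tcp_rot": TCP orientation; "ft_force": force on the tool from outside, world axes, zero at the start; "torque": the same for the moment, N m; "gripper_width": finger opening in m.
Only numpy, scipy, OpenCV 4.12 (cv2) and the standard library are available. Lean on these libraries where they do the work, as an engineer would, in place of code of your own. Each camera call takes 0.05 s, during which the arm holds its last target.

## Working session

There is one attempt and no reset: what is moved stays moved. The work goes in short steps, each a Python script; the robot and the scene stay as the last script left them, time stands still between calls to the robot, and variables do not carry over. Pictures are saved under pics/ and viewed, and the job is handed in when it is done.

```bash
mkdir -p pics; ls
python3 - <<'E'
from plant import robot
import cv2
for n in ("scene","top","wrist"):
    c=robot.get_calibration(n); print(n,c)
    cv2.imwrite(f"pics/{n}0.png",robot.grab_frame(n))
o=robot.observe();print(o)
E
```

```text
pics
scene {'vertical_fov': 56.89860893034286, 'cx': 313.63708504835904, 'cy': 245.2280347275154, 'rvec': array([ 1.05041186,  2.2213341 , -1.18790161]), 'tvec': array([ 0.36386448, -0.17530025,  1.45834024])}
top {'vertical_fov': 43.30067405588463, 'cx': 323.5515900544083, 'cy': 242.76185473145313, 'rvec': array([ 2.11420951, -2.17588628,  0.13556954]), 'tvec': array([-0.00361365,  0.59270291,  1.65031306])}
wrist {'vertical_fov': 65.70646984690485, 'cx': 319.1187910278395, 'cy': 242.59974816246108, 'rvec': array([-2.39909711, -1.62121297, -0.2300333 ]), 'tvec': array([-0.60089744, -0.03651563,  0.3794349 ])}
{'time': 0.15, 'q': array([5.55920386e+01, 5.99115367e+00, 5.53836035e+00, 8.96057223e+01,
       2.68338136e-05, 7.75256709e+01]), 'qvel': array([-0.02771661, -0.09310195,  0.1248323 ,  0.04957872,  0.05590181,
       -0.03469899]), 'joint_torque': array([ 2.22718649e-03, -5.57357383e+01,  5.04006243e+01,  1.25879396e-02,
       -3.47660007e-04, -2.60010484e-05]), 'tool_pos': array([0.224015  , 0.55641573, 0.30330713]), 'tcp_rot': array([-1.79942872e+02, -1.26656892e-02,  1.58066361e+02]), 'ft_force': array([ 0.13253076, -0.36879694,  0.66073003]), 'torque': array([-0.02668523, -0.03919833,  0.00510642]), 'gripper_width': 0.08523928742170525}
```

View pics/scene0.png

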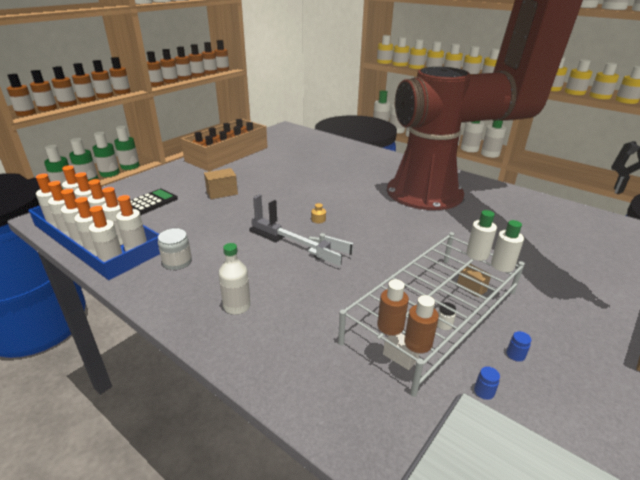

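View pics/top0.png

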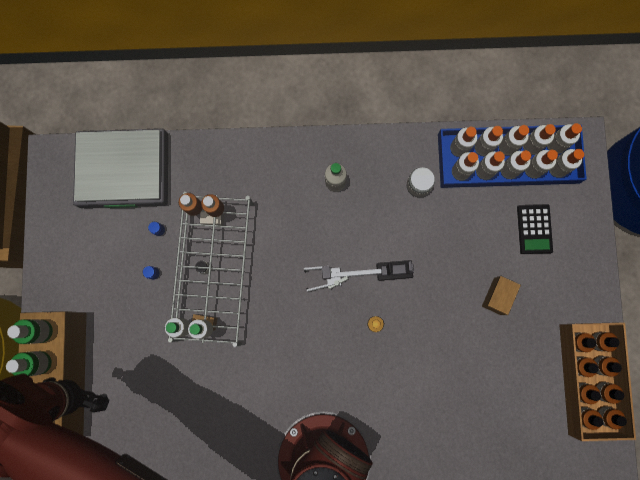

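View pics/wrist0.png

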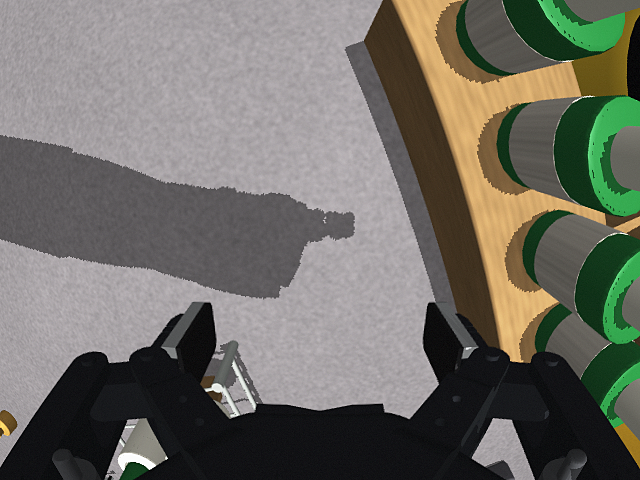

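Run:
```python
import cv2
t=cv2.imread("pics/top0.png")
cv2.imwrite("pics/t_reach.png",cv2.resize(t[240:340,290:430],None,fx=5.6,fy=5.6,interpolation=cv2.INTER_CUBIC))
cv2.imwrite("pics/t_rack.png",cv2.resize(t[180:360,140:270],None,fx=3.3*1,fy=3.3,interpolation=cv2.INTER_CUBIC))
s=cv2.imread("pics/scene0.png")
cv2.imwrite("pics/s_rack.png",cv2.resize(s[200:400,330:540],None,fx=3,fy=3,interpolation=cv2.INTER_CUBIC))
cv2.imwrite("pics/s_reach.png",cv2.resize(s[180:280,240:370],None,fx=6,fy=6,interpolation=cv2.INTER_CUBIC))
```

```text
(no output)
```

View pics/t_reach.png

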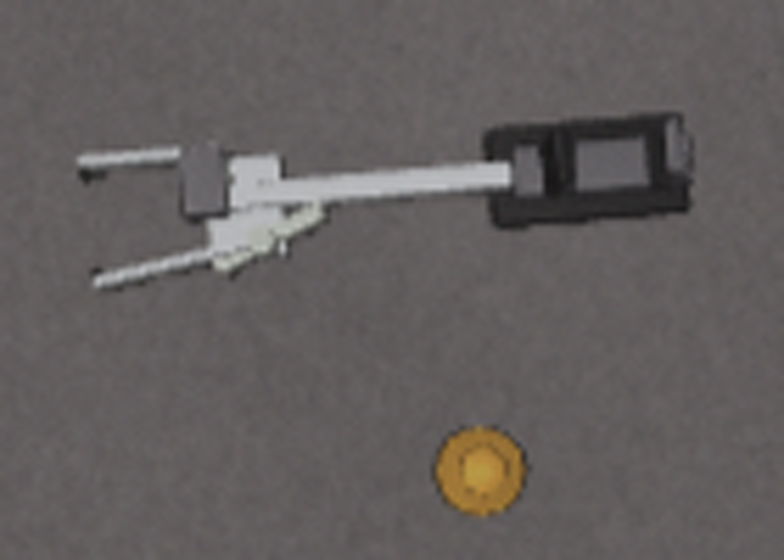

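View pics/t_rack.png

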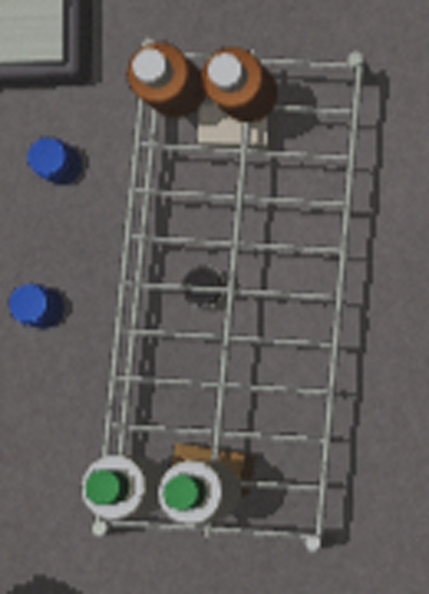

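View pics/s_rack.png

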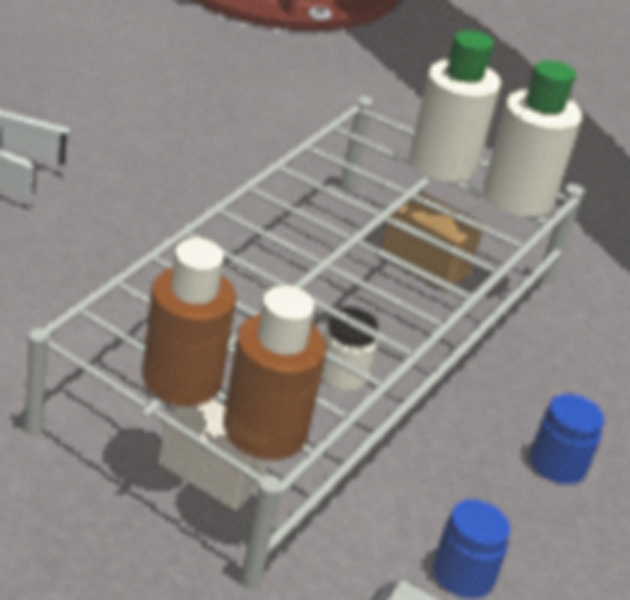

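View pics/s_reach.png

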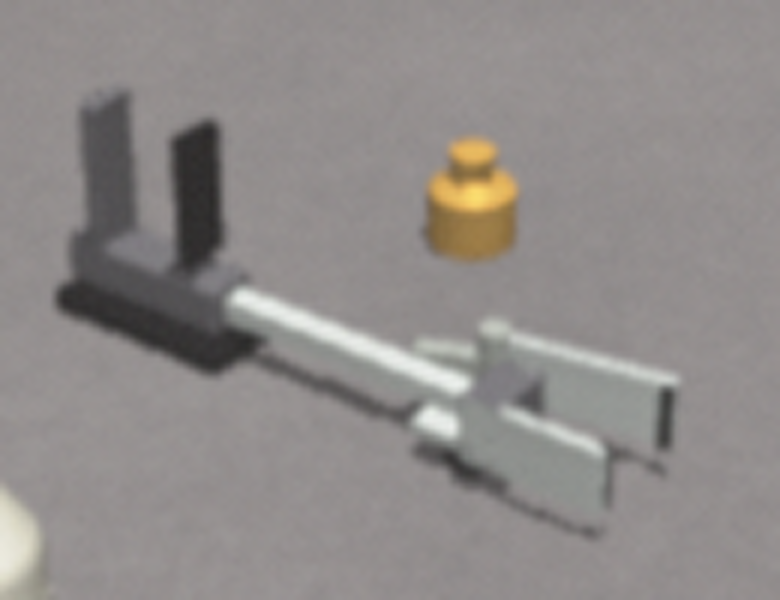

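```bash
cat > h.py <<'E'
import numpy as np, cv2
def ray(c,uv,fish=False):
    f=240/np.tan(np.radians(c["vertical_fov"])/2)
    R,_=cv2.Rodrigues(np.asarray(c["rvec"],float)); t=np.asarray(c["tvec"],float).ravel()
    d=np.array([(uv[0]-c["cx"])/f,(uv[1]-c["cy"])/f])
    if fish:
        r=np.linalg.norm(d); v=np.array([*(np.sin(r)*d/max(r,1e-9)),np.cos(r)])
    else: v=np.array([*d,1.])
    return -R.T@t, R.T@v
def at_z(c,uv,z,fish=False):
    o,v=ray(c,uv,fish); return o+v*(z-o[2])/v[2]
def proj(c,P,fish=False):
    f=240/np.tan(np.radians(c["vertical_fov"])/2)
    R,_=cv2.Rodrigues(np.asarray(c["rvec"],float)); p=R@np.asarray(P,float)+np.asarray(c["tvec"],float).ravel()
    if fish:
        r=np.hypot(p[0],p[1]); th=np.arctan2(r,p[2]); return np.array([c["cx"]+f*th*p[0]/r,c["cy"]+f*th*p[1]/r])
    return np.array([c["cx"]+f*p[0]/p[2],c["cy"]+f*p[1]/p[2]])
E
python3 - <<'E'
from plant import robot
from h import *
c=robot.get_calibration("top"); s=robot.get_calibration("scene")
R=lambda x,y:(290+x/5.6,240+y/5.6); K=lambda x,y:(140+x/3.3,180+y/3.3)
S=lambda x,y:(330+x/3,200+y/3); SR=lambda x,y:(240+x/6,180+y/6)
def p(n,v): print(n,np.round(v,4))
p("rear top",at_z(c,R(682,150),.108)); p("trig top",at_z(c,R(556,160),.108))
p("rear top s",at_z(s,SR(106,97),.108)); p("trig top s",at_z(s,SR(197,130),.108))
p("R tip",at_z(c,R(80,162),.046)); p("L tip",at_z(c,R(97,282),.046))
p("R tip s",at_z(s,SR(605,452),.046)); p("L tip s",at_z(s,SR(678,380),.046))
p("shaft a",at_z(c,R(280,190),.04));p("shaft b",at_z(c,R(508,174),.04))
p("jar",at_z(c,K(205,287),.049)); p("jar s",at_z(s,S(354,325),.049))
for k in [(150,45),(356,60),(99,528),(313,543)]: p("leg",at_z(c,K(*k),.077))
p("ca",at_z(c,K(215,468),.05));p("cb",at_z(c,K(232,125),.042))
for n,u in (("weight",(376,324)),("bottle",(335,178)),("tin",(422,185)),("cartc",(503,295))): p(n,at_z(c,u,.05))
E
```

```text
rear top [ 0.5115 -0.2545  0.108 ]
trig top [ 0.5085 -0.1944  0.108 ]
rear top s [ 0.5153 -0.2444  0.108 ]
trig top s [ 0.512  -0.1913  0.108 ]
R tip [0.52   0.0347 0.046 ]
L tip [0.4604 0.0278 0.046 ]
R tip s [0.5238 0.0425 0.046 ]
L tip s [0.4616 0.0348 0.046 ]
shaft a [ 0.5038 -0.0639  0.04  ]
shaft b [ 0.5084 -0.1771  0.04  ]
jar [0.5334 0.318  0.049 ]
jar s [0.5404 0.3273 0.049 ]
leg [0.7363 0.3583 0.077 ]
leg [0.7181 0.185  0.077 ]
leg [0.3361 0.3986 0.077 ]
leg [0.3192 0.2242 0.077 ]
ca [0.3822 0.3095 0.05  ]
cb [0.6724 0.2963 0.042 ]
weight [ 0.3632 -0.1575  0.05  ]
bottle [ 0.7745 -0.0582  0.05  ]
tin [ 0.7468 -0.3021  0.05  ]
cartc [ 0.4322 -0.5078  0.05  ]
```

Run:
```python
from plant import robot
from h import *
th=2.3
robot.move_pose([0.51,-0.17,0.34],[180,0,-180+th])
o=robot.observe(); print(o["time"],o["tool_pos"],o["tcp_rot"],o["q"],o["ft_force"])
c=robot.get_calibration("wrist"); print(c, ray(c,(320,240),True))
import json
cv2.imwrite("pics/w1.png",robot.grab_frame("wrist"))
json.dump({k:np.asarray(v).tolist() for k,v in c.items()},open("w1.json","w"))
cv2.imwrite("pics/top1.png",robot.grab_frame("top"))
```

```text
2.9083 [ 0.5102013  -0.16942288  0.34001757] [ 1.79994662e+02  4.12478350e-03 -1.77655159e+02] [-3.23226817e+01 -4.29789469e+00 -1.01341692e+00  9.32841215e+01
  6.73636399e-03 -3.46675224e+01] [-0.31559882 -0.39294679  0.14490512]
{'vertical_fov': 65.70646984690485, 'cx': 319.1187910278395, 'cy': 242.59974816246108, 'rvec': array([-2.02771305, -2.11319947, -0.30238079]), 'tvec': array([ 0.188849  , -0.52957768,  0.27198563])} (array([ 0.43920443, -0.17064997,  0.40996427]), array([ 0.27399137,  0.01306309, -0.96164343]))
```

View pics/w1.png

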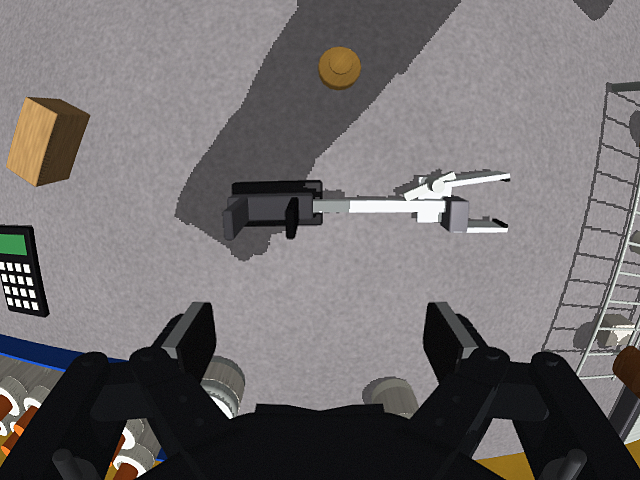

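Run:
```python
import cv2
t=cv2.imread("pics/w1.png")
cv2.imwrite("pics/w1a.png",cv2.resize(t[170:250,210:330],None,fx=6.6,fy=6.6,interpolation=cv2.INTER_CUBIC))
cv2.imwrite("pics/w1b.png",cv2.resize(t[160:245,400:520],None,fx=6.6,fy=6.6,interpolation=cv2.INTER_CUBIC))
```

```text
(no output)
```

View pics/w1a.png

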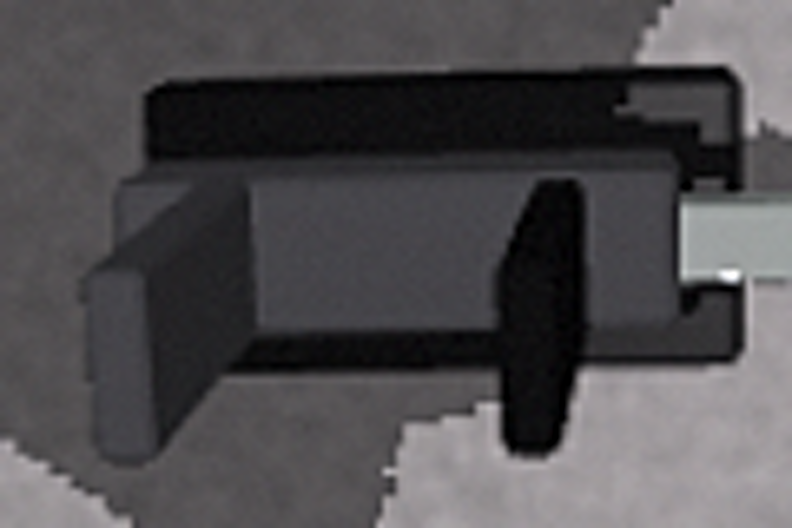

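View pics/w1b.png

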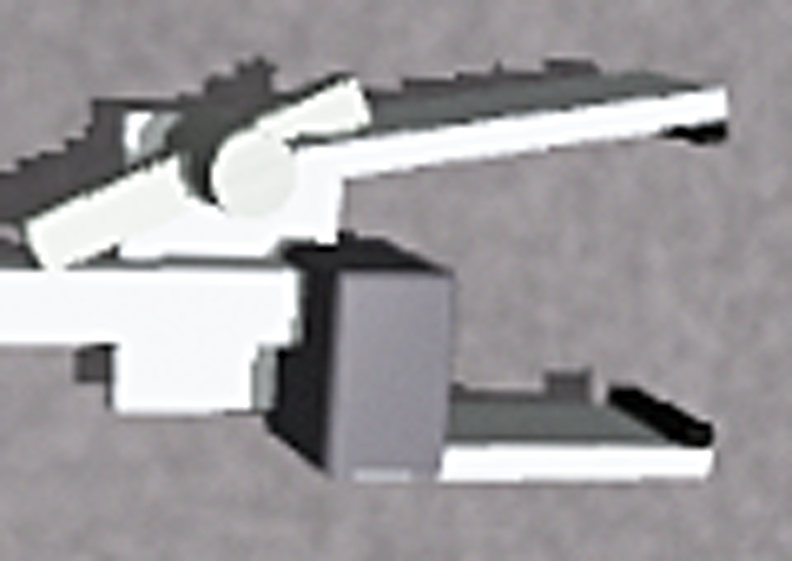

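Run:
```python
from h import *
import json
c=json.load(open("w1.json"))
A=lambda x,y:at_z(c,(210+(x+.0)/6.6,170+y/6.6),.108,True)
B=lambda x,y,z=.046:at_z(c,(400+x/6.6,160+y/6.6),z,True)
def p(n,v): print(n,np.round(v,4)); return v
a=p("rear outer",(A(92,265)+A(94,460))/2); p("r in",(A(155,265)+A(155,455))/2); print(A(92,265)-A(94,460))
p("trig in",(A(501,265)+A(503,455))/2); p("trig out",A(560,452))
p("Rtip in",B(712,445));p("Rtip out",B(712,480)); p("Ltip in",B(725,115));p("Ltip out",B(725,88));p("L in base",B(345,180));p("pivot",B(255,172)); p("pivot.05",B(255,172,.05))
p("throat r",B(440,480));p("throat l",B(455,270)); p("R in base",B(447,445))
p("shaft top",B(10,268,.04));
S=lambda x,y,z:at_z(c,(x,y),z,True)
p("shaft mid front",S(415,206,.04));p("shaft mid back",S(350,206,.04))
```

```text
rear outer [ 0.5153 -0.249   0.108 ]
r in [ 0.5147 -0.2407  0.108 ]
[-0.02602454  0.00035821  0.        ]
trig in [ 0.5131 -0.1955  0.108 ]
trig out [ 0.5248 -0.1878  0.108 ]
Rtip in [0.5196 0.041  0.046 ]
Rtip out [0.5256 0.0421 0.046 ]
Ltip in [0.4645 0.0349 0.046 ]
Ltip out [0.4601 0.0343 0.046 ]
L in base [ 0.4809 -0.0322  0.046 ]
pivot [ 0.4807 -0.0474  0.046 ]
pivot.05 [ 0.4803 -0.0487  0.05  ]
throat r [ 0.5282 -0.0094  0.046 ]
throat l [ 0.4937 -0.0115  0.046 ]
R in base [ 0.5223 -0.009   0.046 ]
shaft top [ 0.4992 -0.0839  0.04  ]
shaft mid front [ 0.504 -0.069  0.04 ]
shaft mid back [ 0.5075 -0.1367  0.04  ]
```

Run:
```python
from plant import robot
from h import *
import json
robot.move_pose([0.575,0.24,0.34],[180,0,-176.8])
robot.pause(0.2)
c=robot.get_calibration("wrist")
cv2.imwrite("pics/w2.png",robot.grab_frame("wrist"))
json.dump({k:np.asarray(v).tolist() for k,v in c.items()},open("w2.json","w"))
print(robot.observe()["time"],robot.observe()["q"],ray(c,(320,240),True))
t=cv2.imread("pics/w2.png")
```

```text
4.7917 [ 1.05726580e+01  1.07840826e+01  1.46010211e+01  9.38112137e+01
 -3.97649232e-03  7.44208238e+00] (array([0.50437306, 0.23683867, 0.41004113]), array([ 0.27387211,  0.01659377, -0.96162296]))
```

View pics/w2.png

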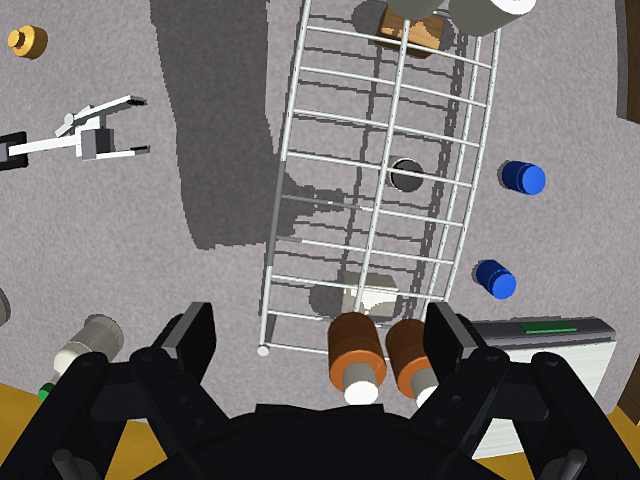

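Run:
```python
import cv2
t=cv2.imread("pics/w2.png")
cv2.imwrite("pics/w2a.png",cv2.resize(t[145:205,365:445],None,fx=9,fy=9,interpolation=cv2.INTER_CUBIC))
cv2.imwrite("pics/w2b.png",cv2.resize(t[0:75,340:520],None,fx=4,fy=4,interpolation=cv2.INTER_CUBIC))
```

```text
(no output)
```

View pics/w2a.png

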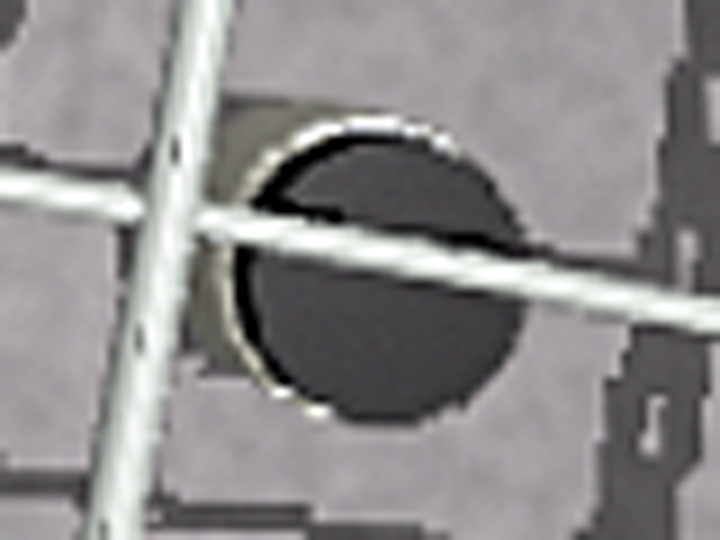

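View pics/w2b.png

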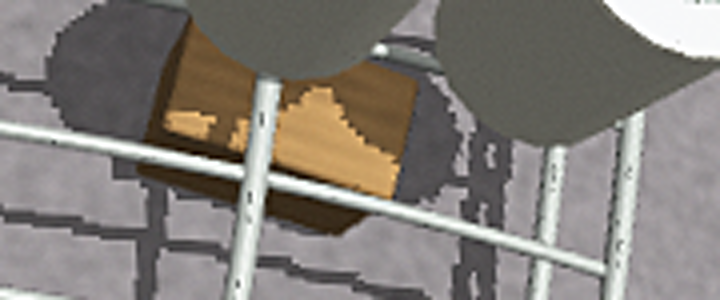

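Run:
```python
from h import *
import json
c=json.load(open("w2.json"))
S=lambda x,y,z:np.round(at_z(c,(x,y),z,True),4)
print("jar",S(408.1,176.1,.049)); print("width",S(365+250/9,176,.049),S(365+527/9,176,.049))
print("carton a near",S(425,58,0)); print("carton b near left",S(345,272,.042),S(397,285,.042))
print("front edge", S(306,13,.077),S(283,150,.077),S(263,350,.077), "back",S(497,20,.077),S(460,240,.077))
# reacher check
print("Rtip in",S(148,149,.046),"Ltip",S(143,99,.046))
```

```text
jar [0.5367 0.3265 0.049 ]
width [0.5378 0.311  0.049 ] [0.5352 0.3425 0.049 ]
carton a near [0.4043 0.3489 0.    ]
carton b near left [0.643  0.2716 0.042 ] [0.6554 0.3297 0.042 ]
front edge [0.39   0.2186 0.077 ] [0.5178 0.2051 0.077 ] [0.7237 0.1889 0.077 ] back [0.3699 0.4004 0.077 ] [0.5916 0.3794 0.077 ]
Rtip in [0.5192 0.0588 0.046 ] Ltip [0.466  0.0517 0.046 ]
```

Run:
```python
from h import *
import json
from plant import robot
c=json.load(open("w2.json")); c1=json.load(open("w1.json")); s=robot.get_calibration("scene"); t=robot.get_calibration("top")
for P in [(.5196,.0415,.046),(.4645,.0349,.046),(.3632,-.1575,.052)]: print(proj(c,P,True),proj(c1,P,True),proj(s,P),proj(t,P))
for P in [(.5367,.3265,.049)]: print(proj(c,P,True),proj(s,P),proj(t,P))
t=cv2.imread("pics/w2.png")
cv2.imwrite("pics/w2c.png",cv2.resize(t[80:170,0:160],None,fx=5,fy=5,interpolation=cv2.INTER_CUBIC))
```

```text
[133.83496444 149.74560434] [508.23769819 227.4179306 ] [341.53058431 254.41257563] [301.85055065 269.14105029]
[129.39704483  98.6062139 ] [509.88381138 177.44674821] [352.37256097 243.83378006] [304.69829452 288.96042428]
[10.04069811 36.94427522] [336.55981376  59.7070078 ] [317.95717143 203.75103999] [376.05241171 324.01063641]
[408.06815405 176.13693174] [448.40736261 307.2183721 ] [199.05627101 265.87764079]
```

View pics/w2c.png

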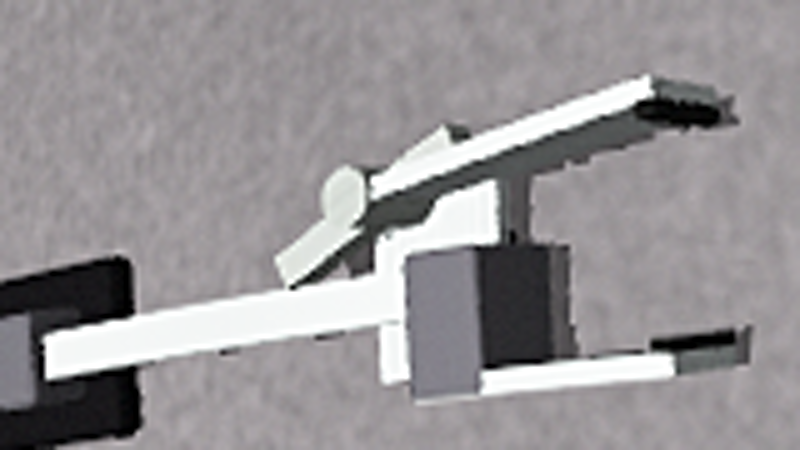

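Run:
```python
from plant import robot
from h import *
def st(n):
    o=robot.observe(); print(n,round(o["time"],2),np.round(o["tool_pos"],4),np.round(o["tcp_rot"],2),np.round(o["ft_force"],2),np.round(o["torque"],3),round(o["gripper_width"],5))
robot.move_pose([0.514,-0.2184,0.22],[180,0,-176.8]); st("above")
print(robot.line_to([0.514,-0.2184,0.132],vel=0.1,guard=8)); robot.pause(.2); st("down")
for w in (.066,.063,.062,.0615,.061,.0605,.060):
    robot.set_gripper(w); st(w)
cv2.imwrite("pics/w3.png",robot.grab_frame("wrist"))
cv2.imwrite("pics/top3.png",robot.grab_frame("top"))
```

```text
above 6.53 [ 0.5145 -0.2178  0.2204] [-1.7999e+02  3.0000e-02 -1.7674e+02] [-0.72  0.51  1.06] [-0.04   0.068  0.03 ] 0.08533
False
down 7.77 [ 0.5143 -0.2186  0.1327] [-1.7996e+02  5.0000e-02 -1.7680e+02] [ 0.78 -0.97 -0.87] [ 0.002 -0.013  0.034] 0.08569
0.066 8.11 [ 0.5142 -0.2188  0.1324] [-1.7995e+02  2.0000e-02 -1.7681e+02] [ 0.88 -2.35  1.25] [-0.444 -0.051 -0.001] 0.06598
0.063 8.32 [ 0.5143 -0.2189  0.1325] [-1.7993e+02  3.0000e-02 -1.7682e+02] [ 0.4  -4.22  3.49] [-0.836  0.013 -0.011] 0.06304
0.062 8.54 [ 0.5142 -0.2186  0.1322] [-1.7997e+02  2.0000e-02 -1.7680e+02] [ 0.65 -4.6   2.42] [-0.807 -0.102 -0.023] 0.06237
0.0615 8.76 [ 0.5142 -0.2186  0.1323] [-1.7997e+02  3.0000e-02 -1.7680e+02] [ 0.73 -4.92  4.48] [-0.873 -0.104  0.017] 0.06184
0.061 8.97 [ 0.5142 -0.2187  0.1324] [-1.7996e+02  3.0000e-02 -1.7681e+02] [ 0.69 -6.02  5.21] [-0.874 -0.01   0.037] 0.06088
0.0605 9.19 [ 0.5142 -0.2188  0.1325] [-1.7995e+02  3.0000e-02 -1.7681e+02] [-0.59 -5.98  5.98] [-0.911  0.075  0.027] 0.0609
0.06 9.41 [ 0.5143 -0.2189  0.1326] [-1.7993e+02  4.0000e-02 -1.7681e+02] [ 0.85 -6.3   5.9 ] [-0.959  0.097  0.035] 0.05999
```

View pics/w3.png

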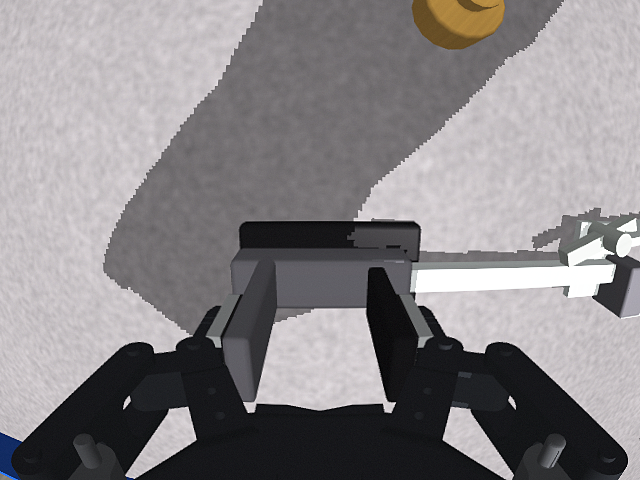

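```bash
cat >> h.py <<'E'
PHI=np.radians(93.2); U=np.array([np.cos(PHI),np.sin(PHI)]); N=np.array([-np.sin(PHI),np.cos(PHI)])
J=np.array([.5367,.3265])
def tool_for(gap,lat,w,jar=J):
    "tool xy so that jar sits gap ahead of seated depth and lat left"
    return jar-(.228+gap)*U-lat*N-(.031-w/2)*U
def st(robot,n=""):
    o=robot.observe(); print(n,round(o["time"],2),np.round(o["tool_pos"],4),np.round(o["tcp_rot"],2),np.round(o["ft_force"],2),np.round(o["torque"],3),round(o["gripper_width"],5))
E
python3 - <<'E'
from plant import robot
from h import *
p=tool_for(.140,.006,.060); print(p)
print(robot.line_to([*p,.1335],vel=.08,guard=25)); st(robot)
robot.pause(.2)
t=robot.grab_frame("top"); cv2.imwrite("pics/top4.png",t)
cv2.imwrite("pics/top4c.png",cv2.resize(t[220:320,180:340],None,fx=5,fy=5,interpolation=cv2.INTER_CUBIC))
c=robot.get_calibration("wrist"); cv2.imwrite("pics/w4.png",robot.grab_frame("wrist"))
E
```

```text
[ 0.56328878 -0.04158971]
False
 11.95 [ 0.5633 -0.0418  0.1335] [-180.      0.   -176.82] [-0.52 -0.49 -3.69] [-0.243 -0.059 -0.02 ] 0.06047
```

View pics/top4c.png

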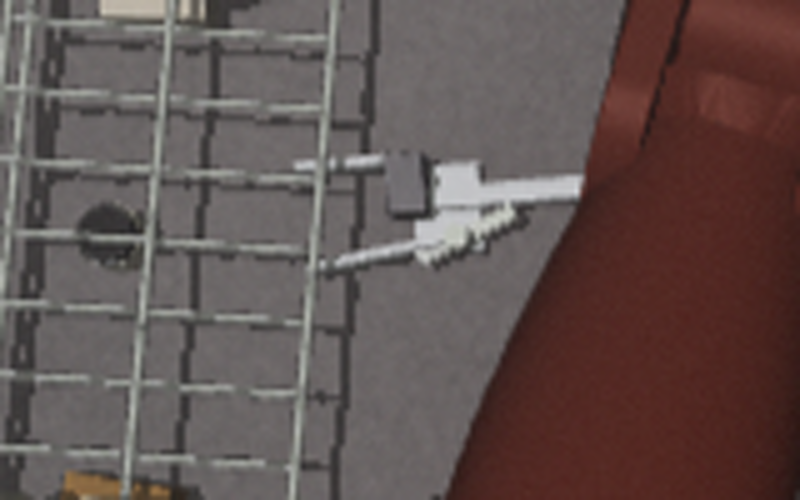

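View pics/w4.png

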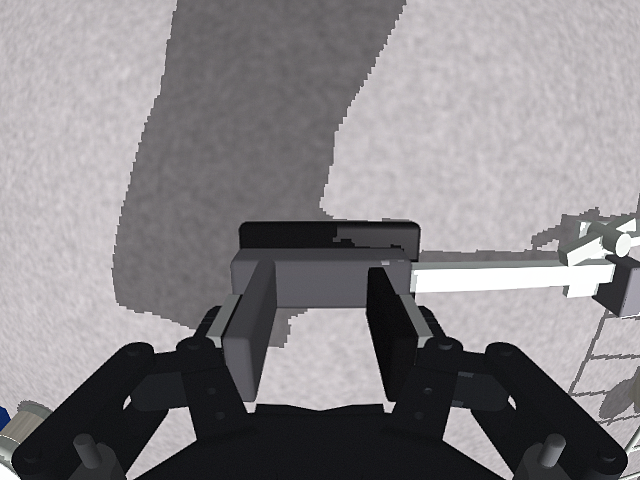

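Run:
```python
from plant import robot
from h import *
c=robot.get_calibration("top")
T=lambda x,y,z:at_z(c,(180+x/5,220+y/5),z)[:2]
j=T(112,234,.049); 
for n,p in (("rtip",T(296,165,.046)),("ltip",T(325,265,.046)),("throat pad",T(408,184,.046)),("seam",T(182+200,162,.046))):
    d=j-p; print(n,p,"jar fwd/left rel",d@U,d@N)
print(j)
```

```text
rtip [0.56979422 0.21504991] jar fwd/left rel 0.10399627723529417 0.03017826719399909
ltip [0.51344972 0.19943169] jar fwd/left rel 0.11644491169584308 -0.026950207184479696
throat pad [0.55730642 0.15272265] jar fwd/left rel 0.16552926699036766 0.014230746438160458
seam [0.57006561 0.16705146] jar fwd/left rel 0.15193503249127843 0.027769891377858194
[0.53385777 0.31719944]
```

Run:
```python
from plant import robot
from h import *
p=tool_for(.030,.006,.060); print(robot.line_to([*p,.1335],vel=.07,guard=15)); st(robot)
t=robot.grab_frame("top"); cv2.imwrite("pics/top5.png",t)
cv2.imwrite("pics/top5c.png",cv2.resize(t[235:300,170:270],None,fx=8,fy=8,interpolation=cv2.INTER_CUBIC))
t=robot.grab_frame("scene"); cv2.imwrite("pics/s5c.png",cv2.resize(t[220:380,330:540],None,fx=3.6,fy=3.6,interpolation=cv2.INTER_CUBIC))
```

```text
False
 13.97 [0.5572 0.0679 0.1335] [-179.99    0.   -176.82] [-0.58 -0.14 -3.8 ] [-0.235 -0.061 -0.009] 0.0602
```

View pics/top5c.png

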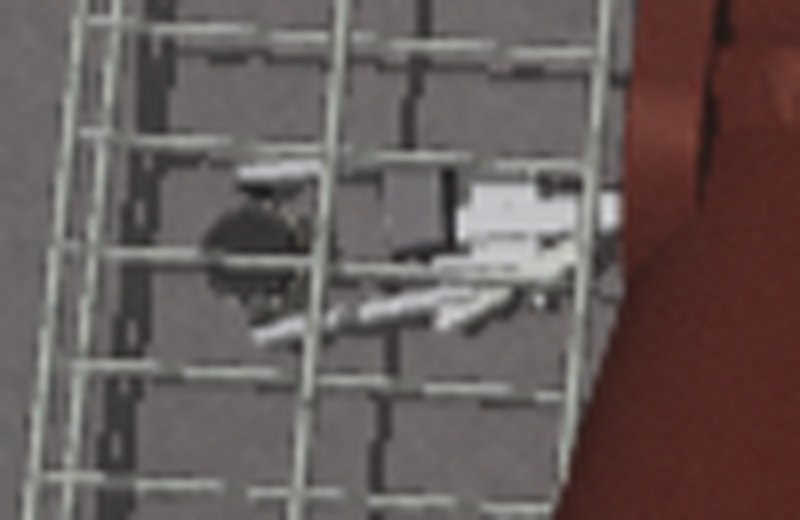

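View pics/s5c.png

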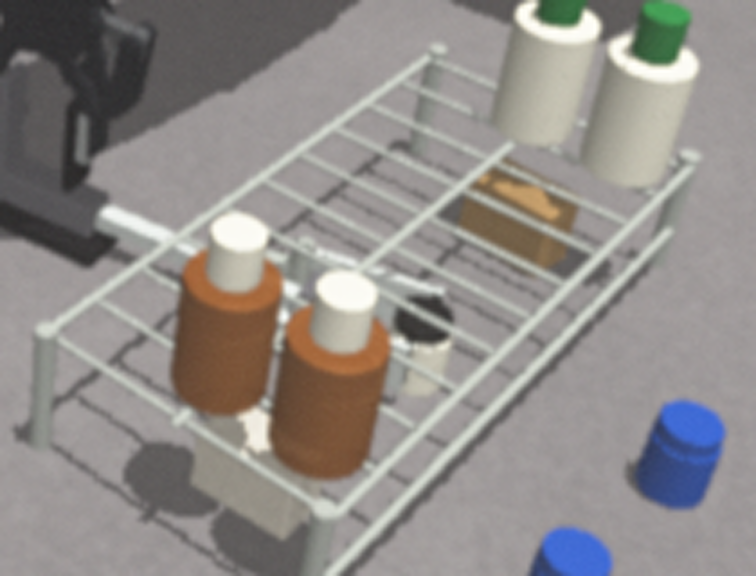

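Run:
```python
from plant import robot
from h import *
p=tool_for(.0045,.006,.060); print(robot.line_to([*p,.1335],vel=.05,guard=15)); st(robot)
t=robot.grab_frame("top"); cv2.imwrite("pics/top6.png",t)
cv2.imwrite("pics/top6c.png",cv2.resize(t[235:300,170:270],None,fx=8,fy=8,interpolation=cv2.INTER_CUBIC))
```

```text
False
 14.73 [0.5557 0.0939 0.1335] [-179.99   -0.   -176.77] [ 1.05  0.26 -4.54] [-0.227 -0.074 -0.008] 0.06
```

View pics/top6c.png

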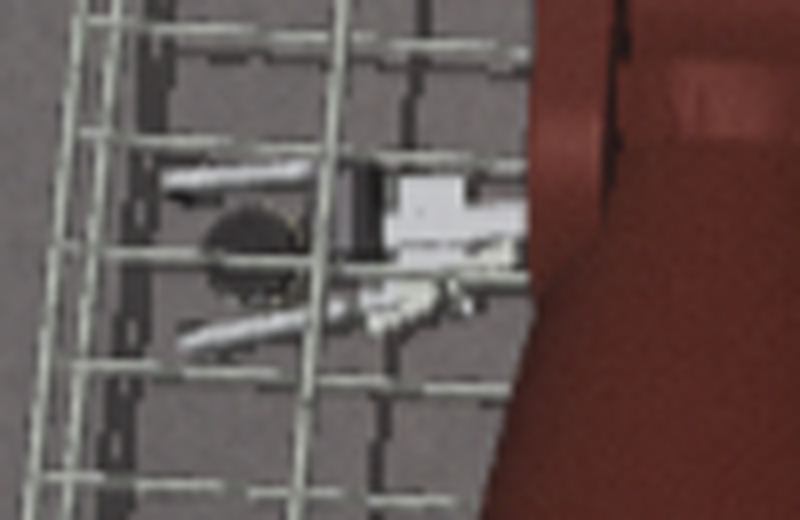

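```bash
cat >> h.py <<'E'
def dz(w,w0=.060): return np.sqrt(.076**2-(w/2)**2)-np.sqrt(.076**2-(w0/2)**2)
def squeeze(robot,w,gap=.0045,lat=.006,z0=.1325,jar=J):
    robot.set_gripper(w); p=tool_for(gap,lat,w,jar); robot.line_to([*p,z0+dz(w)],vel=.03)
E
python3 - <<'E'
from plant import robot
from h import *
for w in (.058,.056,.054,.052,.0505,.0495,.0485):
    squeeze(robot,w); st(robot,w)
t=robot.grab_frame("top"); cv2.imwrite("pics/top7.png",t)
cv2.imwrite("pics/top7c.png",cv2.resize(t[235:300,170:270],None,fx=8,fy=8,interpolation=cv2.INTER_CUBIC))
cv2.imwrite("pics/w7.png",robot.grab_frame("wrist"))
E
```

```text
0.058 15.25 [0.5559 0.0927 0.1332] [ 1.7998e+02  3.0000e-02 -1.7680e+02] [-0.29  1.17 -1.47] [0.342 0.048 0.05 ] 0.0579
0.056 15.72 [0.556  0.0918 0.1335] [ 1.7999e+02  3.0000e-02 -1.7680e+02] [ 0.93 -0.17  2.27] [ 0.078 -0.024 -0.001] 0.05606
0.054 16.18 [0.556  0.0908 0.1339] [ 1.7999e+02  3.0000e-02 -1.7680e+02] [-0.12  1.51  4.35] [ 0.149 -0.044  0.043] 0.05406
0.052 16.65 [0.5561 0.0898 0.1343] [ 1.7999e+02  2.0000e-02 -1.7680e+02] [-0.16  1.17  4.86] [ 0.233 -0.081  0.035] 0.05229
0.0505 17.12 [0.5562 0.0891 0.1345] [ 1.7999e+02  3.0000e-02 -1.7679e+02] [0.2  1.75 4.91] [ 0.313 -0.107 -0.002] 0.05063
0.0495 17.58 [0.5561 0.0886 0.1347] [ 1.7999e+02  2.0000e-02 -1.7679e+02] [-0.4   1.26  5.63] [ 0.444 -0.137  0.039] 0.04913
0.0485 18.05 [0.5562 0.0881 0.1349] [ 1.7999e+02  2.0000e-02 -1.7679e+02] [0.06 1.85 5.26] [ 0.483 -0.135  0.07 ] 0.049
```

View pics/top7c.png

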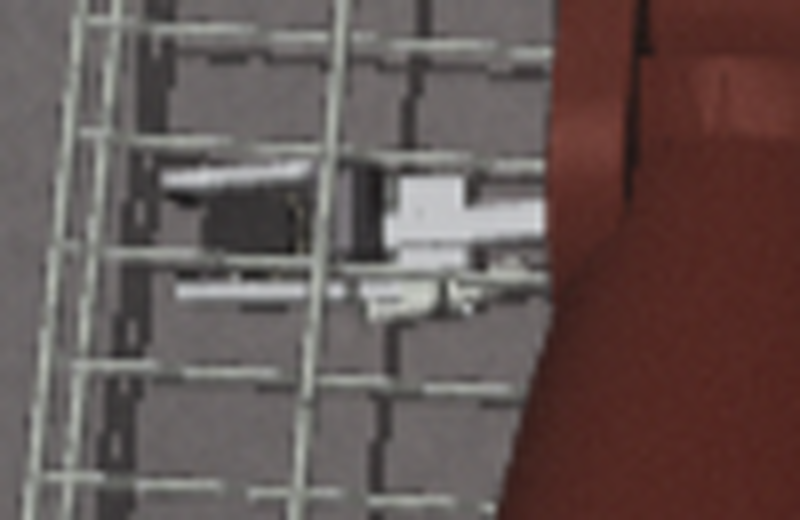

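View pics/w7.png

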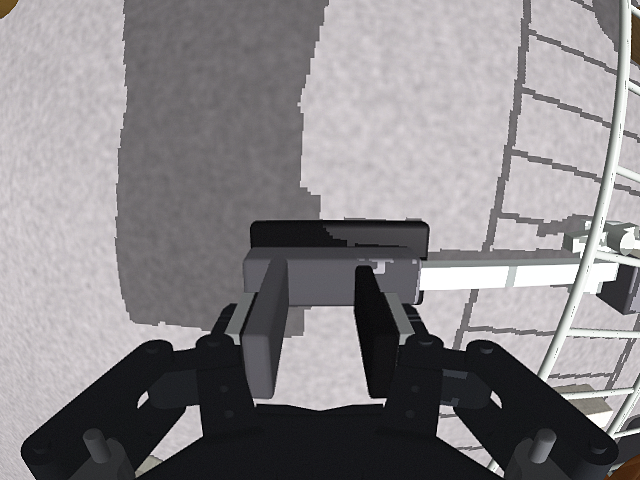

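```bash
cat >> h.py <<'E'
def avg(robot,n=8,dt=.02):
    a=[]
    for _ in range(n):
        robot.pause(dt); o=robot.observe(); a.append([o["gripper_width"]*1e3,*o["ft_force"],*(10*np.array(o["torque"]))])
    a=np.array(a); return np.round(a.mean(0),2),np.round(a.std(0),2),round(o["time"],2)
E
python3 - <<'E'
from plant import robot
from h import *
print(avg(robot))
for w in (.0480,.0475):
    squeeze(robot,w); print(w,avg(robot,6))
E
```

```text
(array([48.71,  0.61,  2.06,  5.33,  4.9 , -1.38,  0.44]), array([0.12, 0.54, 0.43, 0.5 , 0.18, 0.25, 0.25]), 18.28)
0.048 (array([48.12,  0.85,  1.84,  5.92,  4.96, -1.61,  0.37]), array([0.13, 0.49, 0.25, 0.41, 0.21, 0.12, 0.21]), 18.85)
0.0475 (array([47.69,  0.45,  2.09,  5.27,  5.22, -1.54,  0.55]), array([0.1 , 0.18, 0.56, 0.25, 0.35, 0.27, 0.19]), 19.42)
```

Run:
```python
from plant import robot
from h import *
t=robot.grab_frame("top"); cv2.imwrite("pics/top8.png",t)
ims=[cv2.imread(f"pics/top{i}.png")[250:285,185:245] for i in (6,7,8)]
cv2.imwrite("pics/top678.png",np.vstack([cv2.resize(i,None,fx=9,fy=9,interpolation=cv2.INTER_CUBIC)[60:260] for i in ims]))
g=[cv2.cvtColor(i,cv2.COLOR_BGR2GRAY).astype(int) for i in ims]
# column profiles through left jaw (absolute cols 193..208)
for col in (194,197,200,203,206,213):
    for k in (1,2):
        print(col,k+6,g[k][15:28,col-185])
```

```text
194 7 [104 137 114  74  46 129 186 119  98 102 106 104 100]
194 8 [106 135 115  74  45 127 186 122  98 104 107 103 102]
197 7 [ 52  93 100  68  60 142 188 118  98 102 102 104 102]
197 8 [ 54  94 102  68  57 142 188 115  97 105 104 102 106]
200 7 [ 56  59 150  90  48 140 188 115  66  98 107 107 108]
200 8 [ 56  61 151  90  47 139 187 116  65  96 107 107 107]
203 7 [ 56  53 157  95  58 142 187 118  61  96 106 105 108]
203 8 [ 59  51 158  95  56 141 190 116  62  95 107 105 105]
206 7 [ 38  39 148 104  71 147 189 116  95 109 108 108 103]
206 8 [ 37  41 147 108  70 148 187 118  95 106 109 105 106]
213 7 [111  76  65 146  99  91 113  81  95 104 108 112 109]
213 8 [114  75  66 145  99  93 114  80  97 105 111 112 109]
```

View pics/top678.png

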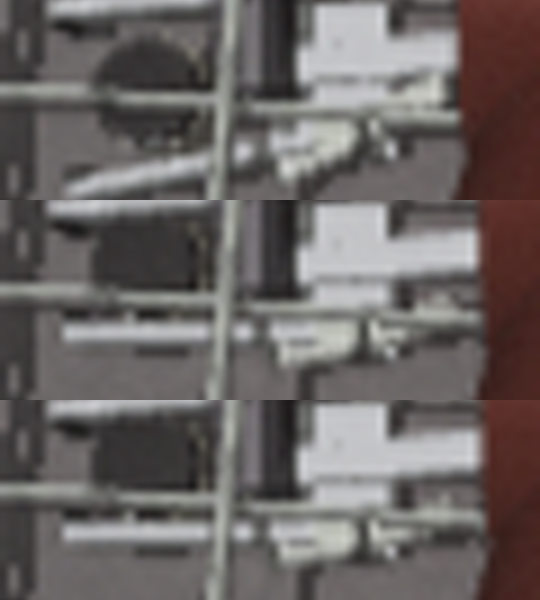

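Run:
```python
from plant import robot
from h import *
c=robot.get_calibration("top")
def line(f,r0,r1,cols):
    g=cv2.cvtColor(cv2.imread(f),cv2.COLOR_BGR2GRAY).astype(float); P=[]
    for x in cols:
        lo,hi=r0(x)-3,r0(x)+4
        rows=np.arange(int(round(lo)),int(round(hi)))
        w=np.clip(g[rows,x]-125,0,None)
        if w.sum()>30: P.append(at_z(c,(x,(w*rows).sum()/w.sum()),.046)[:2])
    P=np.array(P); f=P@U; l=P@N; k=np.polyfit(f,l,1); 
    print(len(P),"slope",np.arctan(k[0]),"res mm",1e3*np.std(l-np.polyval(k,f)), "tip lat",np.polyval(k,f.max()))
    return np.arctan(k[0])
# left jaw: crop8 coords -> px
cols6=list(range(194,207)); 
a=line("pics/top6.png",lambda x:235+(348-(x-192.5)*8*45/170)/8,0,cols6)
b=line("pics/top7.png",lambda x:235+291/8,0,cols6)
b2=line("pics/top8.png",lambda x:235+291/8,0,cols6)
for f in (6,7,8): line(f"pics/top{f}.png",lambda x:235+(182-(x-191)*8*.09)/8,0,range(192,208))
print((a-b)/.022,(a-b2)/.022)
```

```text
13 slope 0.203937971456501 res mm 0.9814132738282908 tip lat -0.5231468333377899
13 slope -0.07231995104743313 res mm 0.17133734742924975 tip lat -0.5417797762961478
13 slope -0.07178777139548542 res mm 0.18983040234199033 tip lat -0.5417766115419322
16 slope 0.03065245212588503 res mm 0.6483030584285 tip lat -0.5810937967964385
16 slope 0.03746586436243371 res mm 0.6140898461765989 tip lat -0.5808350747338964
16 slope 0.03758633157267246 res mm 0.6223983014476219 tip lat -0.5808198165133184
12.557178295633369 12.532988311453929
```

Run:
```python
from plant import robot
from h import *
c=robot.get_calibration("top")
g={k:cv2.cvtColor(cv2.imread(f"pics/top{k}.png"),cv2.COLOR_BGR2GRAY).astype(int) for k in (6,7)}
print(list(range(268,285)))
for x in range(193,208,1): print(x,g[6][268:284,x])
for k,r in ((6,None),(7,None)):
  for x in range(193,208):
    # brightest peak
    col=g[k][266:284,x] ; i=int(col.argmax()); rows=np.arange(max(i-2,0),min(i+3,18)); w=np.clip(col[rows]-110,0,None); y=266+(w*rows).sum()/w.sum()
    p=at_z(c,(x,y),.046)[:2]; tp=np.array([.0,.0]); print(k,x,round(y,2),np.round([p@U*1e3,p@N*1e3],1))
```

```text
[268, 269, 270, 271, 272, 273, 274, 275, 276, 277, 278, 279, 280, 281, 282, 283, 284]
193 [ 72  93 102 104 105 107 105  70  96 178 139 104 104 150 100  93]
194 [ 73  94 105 105 104 105 105  63 126 186 118  87  94 151 100  95]
195 [ 62  93 104 103 106 104 104  87 175 174 100  85  87 146  97  91]
196 [ 50  56  63  95 105 106 102 117 180 153  87  93  94 153 101  91]
197 [ 55  48  63  72  96 103 102 138 186 151  85  64  82 155  97  90]
198 [ 79  48  55  75 112 110 106 143 186 134  74  61  80 164 103  90]
199 [ 83  49  55  61 108 110 104 159 191 116  64  93  84 162 106  93]
200 [ 90  50  54  57  56  90 105 178 175 101  64  92 100 157 104  96]
201 [ 85  49  58  54  86  83 115 180 153  86  61  93 105 153 101  94]
202 [ 88  51  58  69  91  77 135 187 152  87  94 105 104 151 106  68]
203 [ 94  54  58  45  76  76 128 184 133  73  93 103 103 153 112  68]
204 [ 93  52  63  49 115  90 174 194 116  62  96 103 100 134 111  70]
205 [ 94  46  37  47  71  74 175 174 101  62  95 105 102 105 104  73]
206 [ 94  42  75  74  70  93 176 152  87  60  94 103 103 104 103  73]
207 [121  89  73  67  68 119 182 1
[... 198 characters left out ...]
 -526.7]
6 199 275.68 [ 298.3 -527.2]
6 200 275.49 [ 295.5 -527.5]
6 201 275.32 [ 292.7 -527.7]
6 202 275.12 [ 289.9 -528. ]
6 203 275.04 [ 287.2 -528. ]
6 204 274.62 [ 284.3 -528.9]
6 205 274.5 [ 281.5 -529.1]
6 206 274.39 [ 278.7 -529.1]
6 207 274.26 [ 275.9 -529.2]
7 193 270.96 [ 314.3 -541.7]
7 194 270.9 [ 311.5 -541.6]
7 195 270.85 [ 308.7 -541.5]
7 196 270.78 [ 305.9 -541.5]
7 197 270.8 [ 303.1 -541.2]
7 198 270.75 [ 300.4 -541.1]
7 199 270.53 [ 297.5 -541.5]
7 200 270.78 [ 294.8 -540.6]
7 201 270.73 [ 292.  -540.5]
7 202 270.79 [ 289.3 -540.1]
7 203 270.79 [ 286.5 -539.8]
7 204 270.7 [ 283.7 -539.8]
7 205 270.73 [ 280.9 -539.5]
7 206 270.75 [ 278.2 -539.2]
7 207 270.75 [ 275.4 -539. ]
```

Run:
```python
from plant import robot
from h import *
w=.0471
squeeze(robot,w); print(avg(robot,8))
q=tool_for(.0045+.185,.006,w)   # draw back 185 mm
z=.1325+dz(w)
m=tool_for(.0045+.03,.006,w)
robot.line_to([*m,z],vel=.04); st(robot)
t=robot.grab_frame("top"); cv2.imwrite("pics/top9.png",t)
cv2.imwrite("pics/top9c.png",cv2.resize(t[235:300,170:270],None,fx=8,fy=8,interpolation=cv2.INTER_CUBIC))
t=robot.grab_frame("scene"); cv2.imwrite("pics/s9c.png",cv2.resize(t[220:380,330:540],None,fx=3.6,fy=3.6,interpolation=cv2.INTER_CUBIC))
```

```text
(array([47.34,  0.62,  2.15,  5.46,  5.6 , -1.44,  0.56]), array([0.22, 0.33, 0.44, 0.42, 0.21, 0.33, 0.34]), 20.07)
 20.97 [0.5577 0.0578 0.1351] [ 1.7995e+02  1.0000e-02 -1.7678e+02] [-0.01  3.22  6.28] [0.867 0.038 0.02 ] 0.04684
```

View pics/top9c.png

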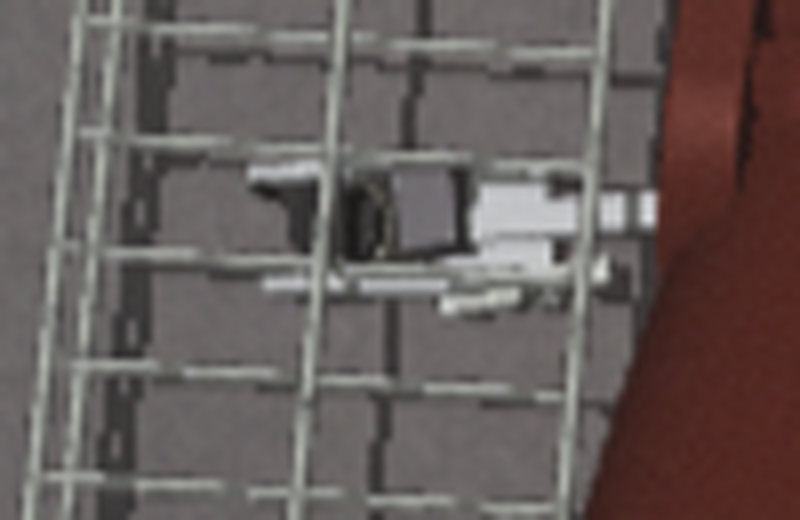

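View pics/s9c.png

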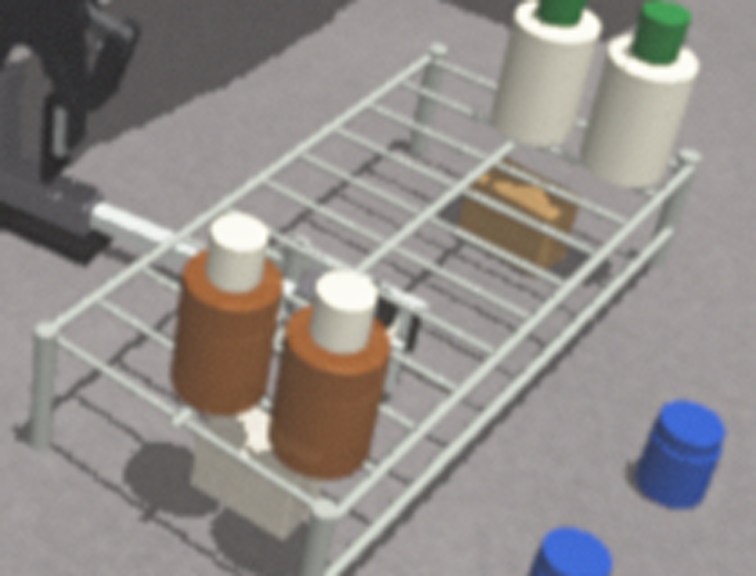

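Run:
```python
from plant import robot
from h import *
w=.0471
q=tool_for(.0045+.185,.006,w)
robot.line_to([*q,.1325+dz(w)],vel=.05); robot.pause(.2); st(robot); print(avg(robot,4))
t=robot.grab_frame("top"); cv2.imwrite("pics/top10.png",t)
cv2.imwrite("pics/top10c.png",cv2.resize(t[220:320,180:340],None,fx=5,fy=5,interpolation=cv2.INTER_CUBIC))
t=robot.grab_frame("scene"); cv2.imwrite("pics/s10c.png",cv2.resize(t[180:340,300:460],None,fx=4,fy=4,interpolation=cv2.INTER_CUBIC))
```

```text
24.52 [ 0.5663 -0.0964  0.135 ] [ 179.89   -0.   -176.75] [0.68 7.27 7.65] [ 1.406 -0.023 -0.041] 0.04703
(array([47.24, -0.3 ,  7.12,  8.2 , 13.56,  0.27,  0.1 ]), array([0.34, 0.41, 0.3 , 0.44, 0.07, 0.51, 0.36]), 24.58)
```

View pics/top10c.png

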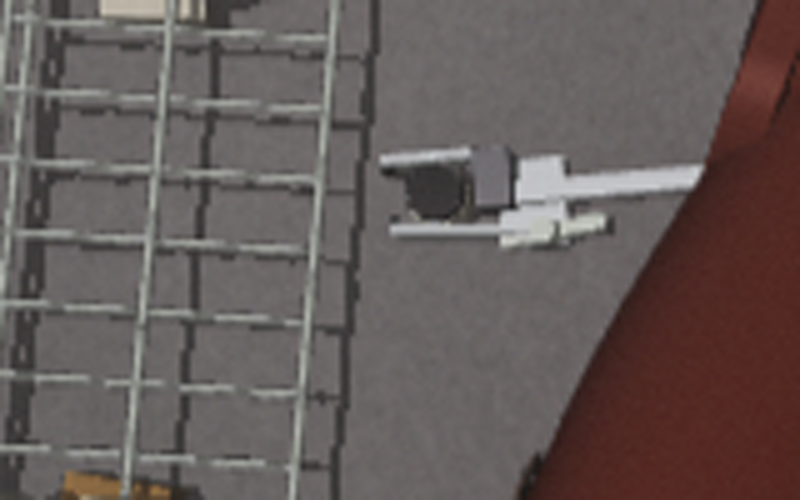

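View pics/s10c.png

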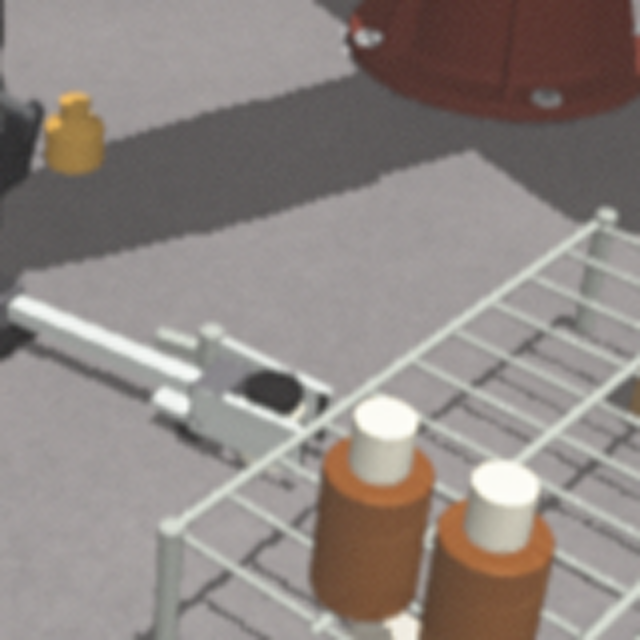

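Run:
```python
from plant import robot
from h import *
g=.0045+.185
p=tool_for(g,.006,.0471); robot.line_to([*p,.1325+dz(.0471)+.0015],vel=.03); st(robot,"lift")
for w in (.049,.051,.053,.055,.057,.059,.061,.062):
    squeeze(robot,w,gap=g,z0=.1335); st(robot,w)
for w in (.063,.065,.07):
    robot.set_gripper(w); st(robot,w)
robot.set_gripper(.085); st(robot)
t=robot.grab_frame("top"); cv2.imwrite("pics/top11.png",t)
cv2.imwrite("pics/top11c.png",cv2.resize(t[220:320,180:340],None,fx=5,fy=5,interpolation=cv2.INTER_CUBIC))
cv2.imwrite("pics/w11.png",robot.grab_frame("wrist"))
```

```text
lift 24.93 [ 0.5657 -0.0972  0.1354] [ 1.7996e+02 -1.1000e-01 -1.7681e+02] [-0.36  0.46 -2.96] [ 0.314 -0.043  0.048] 0.04725
0.049 25.4 [ 0.5663 -0.0965  0.1355] [-1.800e+02 -1.000e-02 -1.768e+02] [-0.77 -0.83 -3.29] [-0.363 -0.006 -0.005] 0.04889
0.051 25.87 [ 0.5663 -0.0954  0.1352] [ 179.99   -0.   -176.79] [ 0.14 -0.69 -3.64] [-0.255 -0.002  0.002] 0.05097
0.053 26.33 [ 0.5662 -0.0944  0.1349] [ 180.    -0.  -176.8] [-0.16  0.37 -3.46] [-0.215  0.038 -0.01 ] 0.05285
0.055 26.8 [ 0.5662 -0.0934  0.1345] [ 180.     -0.   -176.79] [ 0.02 -0.24 -3.48] [-0.184  0.011 -0.008] 0.055
0.057 27.27 [ 0.5661 -0.0924  0.1341] [ 180.    -0.  -176.8] [ 0.47 -0.19 -4.16] [-0.244  0.015  0.024] 0.05689
0.059 27.73 [ 0.566  -0.0914  0.1337] [ 180.    -0.  -176.8] [-0.02  0.31 -4.27] [-0.27   0.004 -0.005] 0.05885
0.061 28.2 [ 0.566  -0.0904  0.1332] [ 180.     -0.   -176.79] [ 0.03  1.19 -3.94] [-0.277 -0.037  0.02 ] 0.06165
0.062 28.67 [ 0.5663 -0.0903  0.1336] [-1.7996e+02  5.0000e-02 -1.7681e+02] [ 0.12 -1.41  0.59] [-0.354  0.001 -0.021] 0.06208
0.063 28.88 [ 0.566  -0.0899  0.1331] [ 179.99    0.   -176.8 ] [-0.26  0.41 -0.03] [-0.068 -0.068 -0.055] 0.06286
0.065 29.1 [ 0.566  -0.0899  0.133 ] [ 179.99   -0.   -176.8 ] [-0.09 -0.23  0.11] [-0.051  0.     0.01 ] 0.06524
0.07 29.32 [ 0.566 -0.09   0.133] [ 180.    -0.  -176.8] [-0.83  0.49  0.9 ] [-0.017 -0.029  0.064] 0.06982
 29.62 [ 0.566 -0.09   0.133] [-180.    -0.  -176.8] [-0.3  -0.7  -0.45] [0.021 0.    0.006] 0.08478
```

View pics/top11c.png

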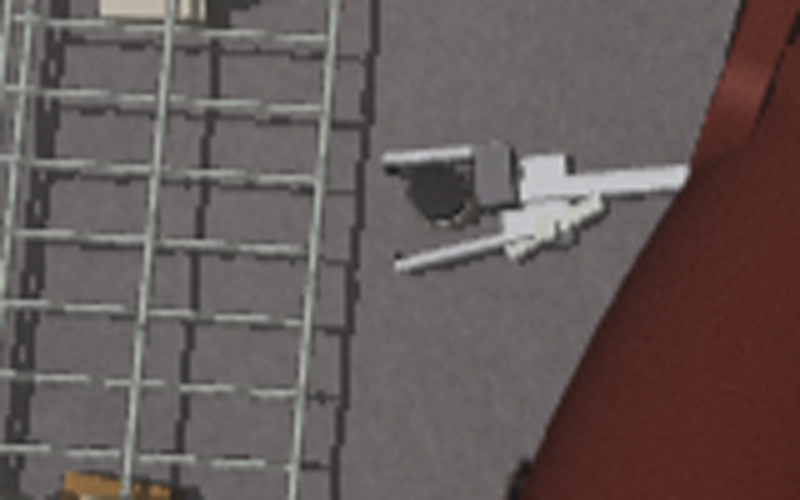

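View pics/w11.png

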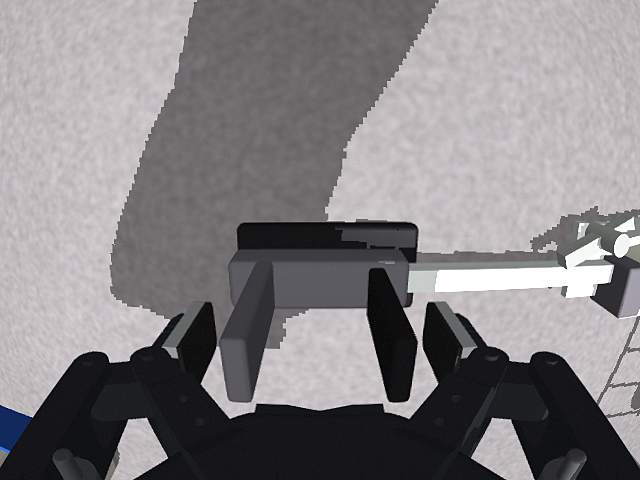

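Released cleanly: the jar stands at top-crop (440,190), the left jaw is open again, and the pads are clear of both bars. Next I retreat and check.

Run:
```python
from plant import robot
from h import *
import json
robot.line_to([.566,-.090,.26],vel=.1); st(robot)
robot.line_to([.575,-.02,.34],vel=.15); robot.pause(.3)
c=robot.get_calibration("wrist"); t=robot.grab_frame("wrist"); cv2.imwrite("pics/w12.png",t)
json.dump({k:np.asarray(v).tolist() for k,v in c.items()},open("w12.json","w"))
t=robot.grab_frame("scene"); cv2.imwrite("pics/s12.png",t)
cv2.imwrite("pics/s12c.png",cv2.resize(t[180:340,260:500],None,fx=3.3,fy=3.3,interpolation=cv2.INTER_CUBIC))
cv2.imwrite("pics/top12.png",robot.grab_frame("top")); st(robot)
```

```text
31.14 [ 0.5657 -0.0899  0.2591] [ 1.7997e+02 -7.0000e-02 -1.7680e+02] [-0.14  0.13 -1.28] [-0.044  0.026 -0.04 ] 0.08467
 32.45 [ 0.5749 -0.0201  0.3399] [ 1.8000e+02 -1.0000e-02 -1.7681e+02] [ 0.08 -0.11  0.54] [ 0.008  0.015 -0.015] 0.0851
```

View pics/w12.png

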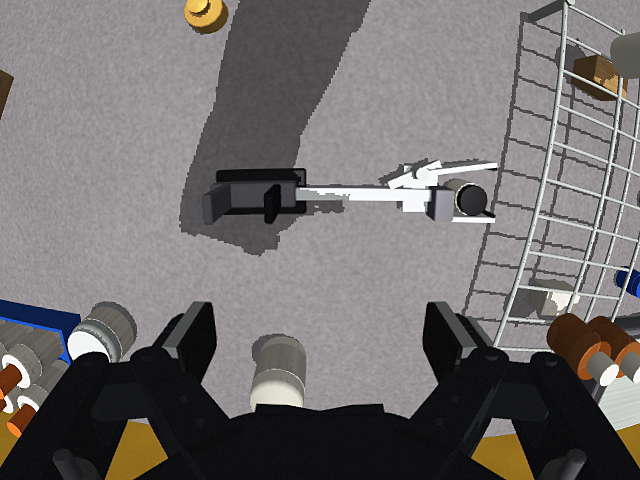

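View pics/s12c.png

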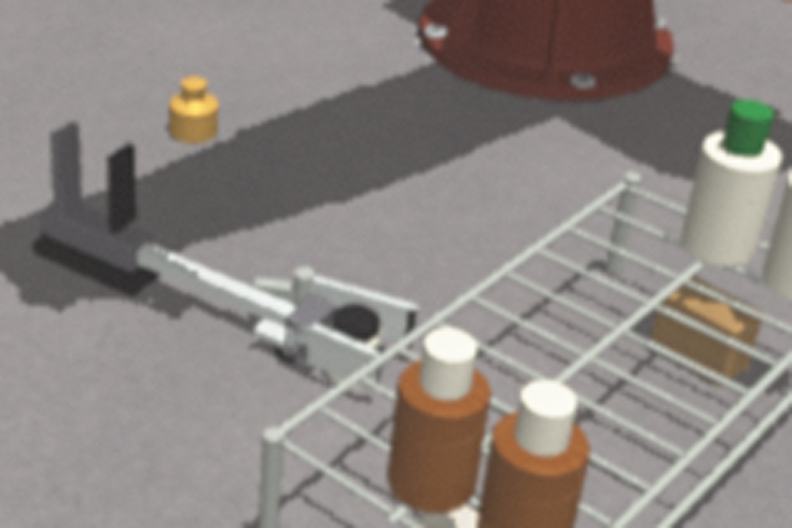

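View pics/top12.png

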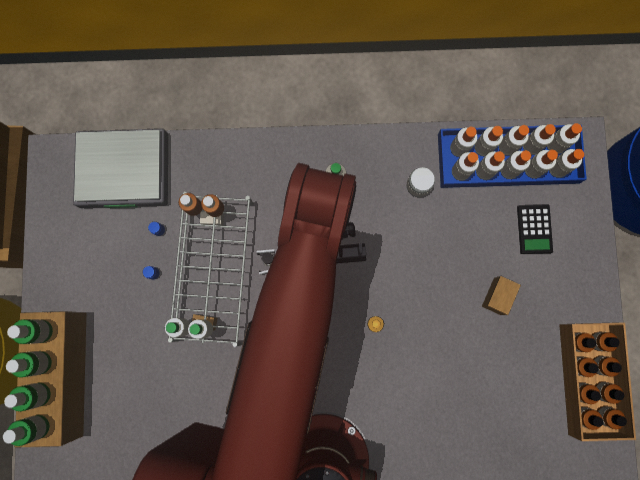

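Run:
```python
from h import *
import json
c=json.load(open("w12.json"))
S=lambda x,y,z:np.round(at_z(c,(x,y),z,True),4)
j=S(472,199,.049); print("jar",j)
a,b=np.array([.39,.2186]),np.array([.7237,.1889]); d=(b-a)/np.linalg.norm(b-a); n=np.array([d[1],-d[0]])
print("front dist to centre",(j[:2]-a)@n, "here rod",S(546,150,.077),S(517,270,.077))
```

```text
jar [0.5531 0.139  0.049 ]
front dist to centre 0.06482750290977232 here rod [0.491  0.2058 0.077 ] [0.6194 0.1934 0.077 ]
```

Run:
```python
from plant import robot
robot.job_done(); print(robot.observe()["time"])
```

```text
the job is handed in; nothing more can be done
the job is handed in; nothing more can be done
```

The jar is out and the job is handed in. It stands upright with its near edge about 45 mm in front of the rack, and the last clock reading before hand-in was 32.5 s.

**What I did:** I pinched the reacher by its grip and slid its head under the rack around the white, black-capped jar. I squeezed the trigger to about 14.7 mm, drew the jar straight out, released step by step, and lifted the gripper away.

**Last checks:** The pictures show the jar upright, the left jaw open again, the reacher standing on its feet and the gripper clear of everything. The cartons, bottle, tin, weight and blue look-alikes show no visible movement. The gripper itself stayed on the grip bars and never came near the jar.

**What was less certain:**
- **Squeeze force:** I worked this out rather than measured it. My estimates of where the jaw met the jar ranged from 11 to 12.3 mm of trigger travel. That gives roughly 3 to 4.5 N a side, inside the wanted 3 to 5 N. The gripper reading did not show the contact; I judged it from the jaw no longer turning in the overhead pictures.
- **Overhead camera:** It read about 7–9 mm off the wrist camera along the reach. The same offset showed on the reacher, so I went by the wrist camera.
- **Drag force:** While drawing the jar out, the wrist force rose to about 8 N pressing down and 7 N of drag. I eased this off before releasing.

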